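Shut, clip and lock the medicine case

ROBOT

A 6-joint arm with a two-finger parallel gripper is mounted at the origin on the work surface. World frame = base frame: x ahead of the robot, y to its left, z up, the work surface at z = 0. Lengths are in m, angles in rad, forces in N, time in s.
With the tool pointing down it reaches from about 0.25 to 0.725 m from the base axis. Payload 4 kg.
Tool frame: the origin (TCP) lies midway between the tips of the shut fingers; the grasp point (between the pads) lies 19 mm behind it; z points along the fingers, x is the direction in which the jaws open and shut, and the axes are right-handed (so a half turn about z gives the same grasp; the last joint's range is limited). The gripper opens to 85 mm and grips with 20 to 120 N. Pads are 22 mm wide; open, the fingers measure 114 mm over their backs; the gripper's body (76 mm by 85 mm) begins 54 mm behind the grasp point. The pads swing forward as they close: fully open they stand 13 mm farther back than shut.
Start: joints at [1.159, 0.241, 0.005, 1.335, 0, 1.571], TCP at [0.2, 0.458, 0.231] pointing down, gripper open.
Joint ranges: [-2.72, 2.72], [-1.05, 1.87], [-1.09, 1.28], [-1.99, 2.15], [-1.42, 1.44], [-3.14, 3.14]. Speed limits (rad/s): [2.79, 2.79, 3.14, 3.14, 3.14, 3.14].

INTERFACE

Orientations are given as a rotation vector (axis times angle).
In Python, from rig import ctrl gives the robot as it stands. The module is installed in compiled form; this text tells all that it offers.
- The arm moves only by the tool jog_arm, never from a script. Its argument "series" is a list of rows, each a list of 4 numbers: the shift along the tool's x, y, z in cm, then the turn about the tool's z in rad. A call has 1 to 5 rows; each row is the pose to reach, as a shift and turn from the pose measured when the call began, along the tool's axes at that moment; what a row does not reach only later rows make up. A row lasts 1/8 s, in which the tool goes at most 62.5 mm and 10.7 degrees, less where a joint would pass 70% of its speed; a pose out of reach is approached as far as the arm can. A call with a gripper value outside its range is refused whole. "hand" is the closure, from 0 (fully open) to 1 (shut), set as the call begins (left out, the last holds). The fingers move at their own pace and stop on an object; "newtons" is the grip in N (left out, the last holds). Time passes only in rows, so rows that repeat a pose let the fingers close. It gives the time, the measured TCP pose, the force and the opening at its end, in the units of the state.
- ctrl.get_obs(): the state, without advancing time (a new reading comes with each control period).
- ctrl.capture(name): name is "side" or "top" or "wrist"; returns the picture (400x640x3 uint8, blue, green, red); there is no depth.
- ctrl.get_calibration(name): a dict with "intrinsics" (3x3 intrinsics, pixels), "R" (3x3) and "t" (3): a world point X has camera coordinates R X + t. Camera axes: x right, y down, z forward; pixel columns grow to the right and rows downward; lengths in m; the calibration is good to about 2 mm. A picture is of the moment at which its call begins: read the wrist's pose just before it. get_calibration takes no time and is no camera call; for the wrist camera it gives the pose at the moment of the call.
- ctrl.finish_job(): hands the job in, once; it reports no verdict.
The state is a dict: "time_s": time; "joints": joint angles; "joint_velocities": joint speeds; "tau": joint torques, N m; "position": TCP position; "tcp_rot": TCP orientation; "ft_force": force on the tool from outside, world axes, zero at the start; "ft_torque": the same for the moment, N m; "finger_gap": finger opening in m.
Only numpy, scipy, OpenCV 4.12 (cv2) and the standard library are available. Lean on these libraries where they do the work, as an engineer would, in place of code of your own. Each camera call takes 0.05 s, during which the arm holds its last target.

TASK

Close up the medicine case with the fingertips: push its open lid fully down, then press the two teal clips flat against the front of the case (either one first), and last of all press the round metal push lock on the lid all the way in. Keep to that order, do not shove or lift the case, and leave the bottle, the cartons and the tape roll where they stand; nothing is to be lifted or picked up.

Things in the scene. Friction and masses are not known exactly. Their poses are not given: they have to be found in the camera images.
- case: Medicine case, a loose but heavy (about 3 kg) clear plastic tub 200 x 300 mm, 110 mm high, with a white rim and a white hinged lid. Origin: centre of its underside, on the desk. Its x axis points from the front (the side with the clips, turned to the robot) to the hinge side, y to its left end as the robot sees it, z up. Its end grips reach y = +-162 mm at 80 mm height.
- lid (a joint): Angle of the lid in rad: 0 = fully shut, grows as its front edge rises (to 1.35). The hinge line runs along the case's y at x = +100 mm, z = 110 mm in the case frame. The lid is a plain slab, 312 mm wide, reaching 206 mm forward of the hinge line, its top 18.5 mm above the hinge line when shut (so 128.5 mm above the desk). A stiff friction hinge (about 0.6 N m) keeps it where it is left; about 2 to 4 N near its front edge moves it. There is a green cross on it.
- lid_edge (a point): Middle of the upper front edge of the lid. Its axes are the lid's: x to the hinge, y to the left, z out of its top.
- lid_press (a point): A free spot on top of the lid for pushing it down, 36 mm behind its front edge and 45 mm left of its middle, clear of the lock.
- clip_left (a joint): Angle in rad of the left teal clip, measured from the lid: 0 = closed (with the lid shut it hangs straight down, flat against the case's front), 1.57 = stands straight out forwards, 1.7 = its stop. It is a flap 50 mm wide, 4 mm thick and 44 mm long on a pivot, with a 6 mm lip at its free end that stands 5.5 mm proud on the outside. It stays where it is left (friction about 0.1 N m, that is 2.5 to 4 N near its free end) and needs to be pushed down and then in.
- clip_left_pivot (a point): Middle of the left clip's pivot line, carried by the lid's front edge: 210 mm forward of the hinge line, 85 mm left of the lid's middle, 10 mm above the hinge line (lid shut: x = -110, y = +85, z = 120 mm in the case frame). Its axes turn with the clip: x to the case when closed, -z along the flap.
- clip_left_pad (a point): Middle of the outer face of the left clip, 26 mm from the pivot line: the place to push.
- clip_right (a joint): Angle in rad of the right teal clip, just as clip_left.
- clip_right_pivot (a point): Middle of the right clip's pivot line, as on the left but 85 mm right of the lid's middle (y = -85 mm).
- clip_right_pad (a point): Middle of the outer face of the right clip, 26 mm from the pivot line: the place to push.
- lock (a joint): Travel in m of the push lock: 0 = out (open), 0.008 = all the way in (locked). It moves square to the lid's top, takes about 5 N and stays in.
- lock_top (a point): Middle of the top of the push lock, a bright metal plunger of 20 mm diameter in a dark collar, on the lid's middle line 21 mm behind its front edge. Its top stands 13 mm above the lid when out, 5 mm when in (lid shut: 141.5 mm, then 133.5 mm above the desk; x = -85 mm, y = 0 in the case frame). Its z axis is the lid's.
- bottle_center (a point): White pump bottle with an amber label, 68 mm diameter, 193 mm high; the point is on its axis 80 mm above the desk. To be left alone.
- carton_green_center (a point): Green medicine carton 50 x 100 x 40 mm high, lying in front of the case; its centre. To be left alone.
- carton_blue_center (a point): Blue medicine carton 55 x 95 x 32 mm high; its centre. To be left alone.
- tape_center (a point): Roll of white tape lying flat, 68 mm diameter, 25 mm high; its centre. To be left alone.

How it is judged:
By the outcome, as a careful person would: the job done as asked, in the order asked, and still so for the second after the job is handed in, with the robot touching nothing.
It also fails if it takes over 51 s, if anything falls off the work surface, if the arm or the gripper's body presses on something with over 40 N, if the wrist force passes 120 N, or if a joint passes its speed limit or range.

## Working session

There is one attempt and no reset: what is moved stays moved. The work goes in short steps, Python scripts to look and compute and a tool call to move; the robot and the scene stay as the last step left them, time stands still between calls to the robot, and variables do not carry over. Pictures are saved under pics/ and viewed, and the job is handed in when it is done.

Besides the shell and the picture viewer there is one more tool, called after "Call:" by a JSON object that holds its "name" and its "arguments". jog_arm: Moves the arm, as the interface text tells. Its arguments: {"type":"object","properties":{"series":{"type":"array","items":{"type":"array","items":{"type":"number"}}},"hand":{"type":"number"},"newtons":{"type":"number"}},"required":["series"]}

```bash
mkdir -p pics; ls
python3 - <<'E'
from rig import ctrl
import cv2,numpy as np
o=ctrl.get_obs(); print({k:np.round(v,3) for k,v in o.items()})
for n in("side","top","wrist"):
    c=ctrl.get_calibration(n); print(n,np.round(c["intrinsics"],1).tolist(),np.round(c["R"],4).tolist(),np.round(c["t"],4).tolist())
    cv2.imwrite(f"pics/{n}0.png",ctrl.capture(n))
E
```

```text
pics
{'time_s': np.float64(0.0), 'joints': array([1.159, 0.241, 0.004, 1.335, 0.   , 1.571]), 'joint_velocities': array([-0.001,  0.001, -0.   , -0.002, -0.002,  0.   ]), 'tau': array([-1.0000e-03, -3.7232e+01,  2.5241e+01,  1.7000e-02,  0.0000e+00,
       -0.0000e+00]), 'position': array([0.2  , 0.458, 0.23 ]), 'tcp_rot': array([ 2.628,  1.72 , -0.003]), 'ft_force': array([-1.192,  0.152, -0.552]), 'ft_torque': array([0.014, 0.01 , 0.043]), 'finger_gap': np.float64(0.085)}
side [[372.7, 0.0, 316.8], [0.0, 372.7, 196.0], [0.0, 0.0, 1.0]] [[0.9964, -0.0843, 0.0056], [-0.047, -0.6086, -0.7921], [0.0702, 0.789, -0.6104]] [-0.5483, 0.1336, 0.7667]
top [[442.8, 0.0, 315.8], [0.0, 442.8, 203.2], [0.0, 0.0, 1.0]] [[0.0199, -0.9998, -0.0031], [-0.9963, -0.0196, -0.0832], [0.0831, 0.0047, -0.9965]] [0.0201, 0.5744, 1.16]
wrist [[278.8, 0.0, 317.6], [0.0, 278.8, 199.5], [0.0, 0.0, 1.0]] [[0.3998, 0.9166, -0.0023], [0.8716, -0.3794, 0.3103], [0.2835, -0.1261, -0.9506]] [-0.4993, -0.0413, 0.38]
```

View pics/side0.png

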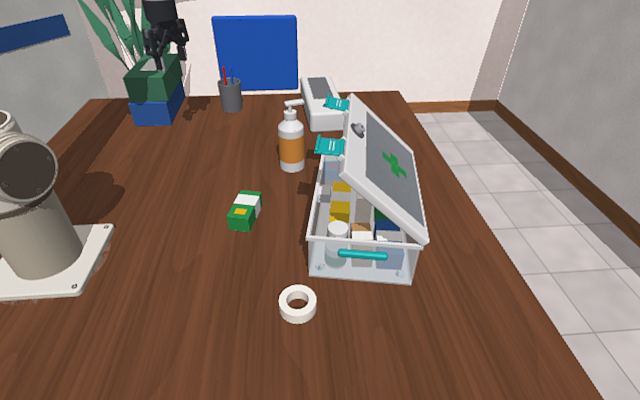

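View pics/top0.png

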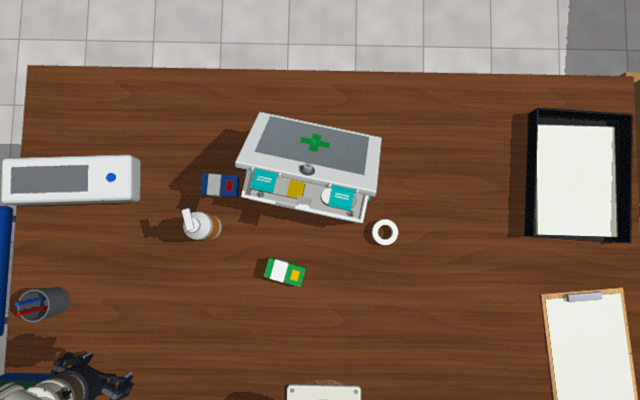

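View pics/wrist0.png

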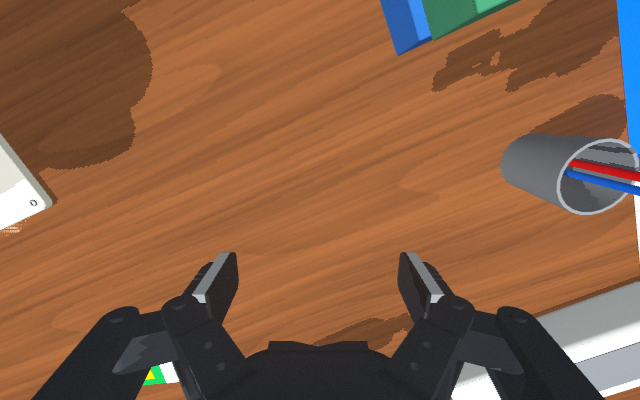

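Run:
```python
import cv2
a=cv2.imread("pics/top0.png")[100:240,190:410]; cv2.imwrite("pics/top0z.png",cv2.resize(a,None,fx=3.6,fy=3.6,interpolation=cv2.INTER_CUBIC))
a=cv2.imread("pics/side0.png")[80:300,270:450]; cv2.imwrite("pics/side0z.png",cv2.resize(a,None,fx=2.7,fy=2.7,interpolation=cv2.INTER_CUBIC))
```

```text
(no output)
```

View pics/top0z.png

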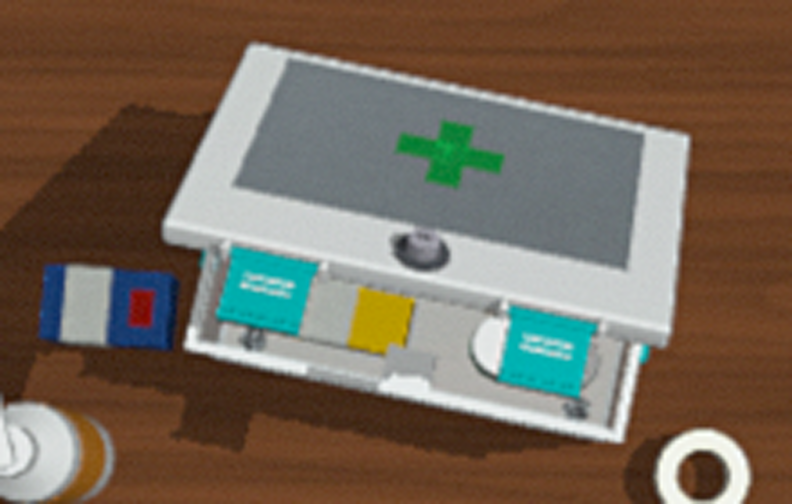

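View pics/side0z.png

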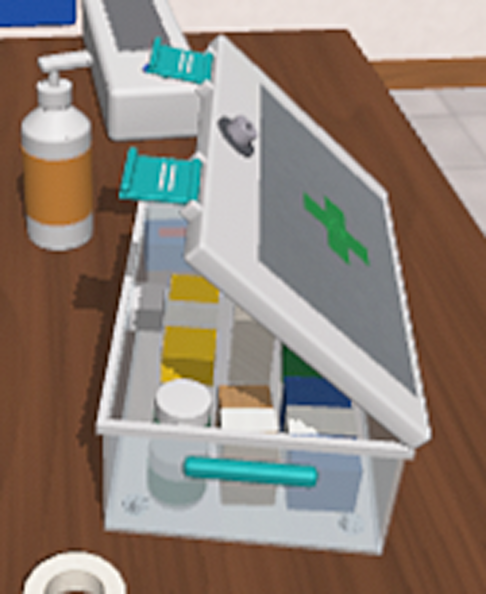

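```bash
cat > h.py <<'E'
import numpy as np,cv2
from rig import ctrl
C={n:ctrl.get_calibration(n) for n in("side","top","wrist")}
def ray(n,p,c=None):
    c=c or C[n]; d=np.linalg.inv(c["intrinsics"])@[p[0],p[1],1]; R=c["R"]; return -R.T@c["t"],R.T@d
def plane(n,p,z,c=None):
    o,d=ray(n,p,c); return o+d*(z-o[2])/d[2]
def tri(p,q,n="top",m="side"):
    o1,d1=ray(n,p);o2,d2=ray(m,q)
    s=np.linalg.lstsq(np.c_[d1,-d2],o2-o1,rcond=None)[0]
    a=o1+d1*s[0];b=o2+d2*s[1]; return (a+b)/2,np.linalg.norm(a-b)
def pix(n,X):
    c=C[n];v=c["R"]@np.asarray(X)+c["t"];v=c["intrinsics"]@v;return v[:2]/v[2]
E
python3 - <<'E'
from h import *
np.set_printoptions(precision=4,suppress=True)
t=lambda u,v:(190+u/3.6-.36,100+v/3.6-.36)
s=lambda u,v:(270+u/2.7-.3,80+v/2.7-.3)
for nm,p,z in(("rimFL",(187,350),.11),("rimFR",(620,440),.11),("hingeL",(250,43),.125),("hingeR",(688,133),.125)):
    print(nm,plane("top",t(*p),z))
for nm,p,z in(("rimFR",(98,429),.11),("botFR",(108,527),0),("botBR",(382,552),0),("rimBR",(410,455),.11)): print(nm,plane("side",s(*p),z))
for nm,a,b in(("lock",(427,240),(243,133)),("cross",(450,154),(336,225)),("lidFR",(665,330),(203,245)),("lidFL",(166,224),(222,40)),
  ("clipR inner mid",(553,312),(200,182)),("clipL",(270,252),(212,68)),("clipRend",(543,390),(125,175)),("clipLend",(260,328),(148,62))): print(nm,tri(t(*a),s(*b)))
E
```

```text
rimFL [0.5788 0.2155 0.11  ]
rimFR [ 0.5226 -0.0837  0.11  ]
hingeL [0.7914 0.1765 0.125 ]
hingeR [ 0.7339 -0.1266  0.125 ]
rimFR [ 0.5227 -0.089   0.11  ]
botFR [ 0.5294 -0.0792  0.    ]
botBR [ 0.7244 -0.118   0.    ]
rimBR [ 0.7217 -0.1287  0.11  ]
lock (array([0.6341, 0.0483, 0.252 ]), np.float64(0.0015952961942498104))
cross (array([0.7044, 0.036 , 0.1811]), np.float64(0.0015103673152125053))
lidFR (array([ 0.5834, -0.0952,  0.257 ]), np.float64(0.0017845678491477048))
lidFL (array([0.6424, 0.2056, 0.254 ]), np.float64(0.00241446735017395))
clipR inner mid (array([ 0.5919, -0.028 ,  0.2591]), np.float64(0.00028397898346357885))
clipL (array([0.6251, 0.1419, 0.2585]), np.float64(0.0007997118499870771))
clipRend (array([ 0.5451, -0.0226,  0.2629]), np.float64(0.0007897191139008547))
clipLend (array([0.5776, 0.146 , 0.2632]), np.float64(0.0013518165049943044))
```

```bash
cat >> h.py <<'E'
yaw=-0.190; c0=np.array([.657,.047,0]); ex=np.array([np.cos(yaw),np.sin(yaw),0]); ey=np.array([-np.sin(yaw),np.cos(yaw),0])
from scipy.spatial.transform import Rotation as Rn
def W(x,y,z): return c0+ex*x+ey*y+np.array([0,0,z])
def inv(X): d=np.asarray(X)-c0; return np.array([d@ex,d@ey,d[2]])
def state():
    o=ctrl.get_obs(); R=Rn.from_rotvec(o["tcp_rot"]).as_matrix(); print("t",round(o["time_s"],2),"case",np.round(inv(o["position"])*1000,1),"F",np.round([o["ft_force"]@ex,o["ft_force"]@ey,o["ft_force"][2]],1),"turn err to case rad",round(np.arctan2(R[:,1]@ey,R[:,1]@ex),3)); return o,R
def to(x,y,z):
    o,R=state(); print("cm",np.round(R.T@(W(x,y,z)-o["position"])*100,2))
E
python3 - <<'E'
from h import *
np.set_printoptions(precision=4,suppress=True)
T=cv2.imread("pics/top0.png");hsv=cv2.cvtColor(T,cv2.COLOR_BGR2HSV)
print("bottle spout tip/ cap", inv(plane("top",(195,222),.17)), "amber mid",inv(plane("top",(208,225),.1)), inv(plane("side",(291,165),0)))
# teal blobs, green carton
m=cv2.inRange(hsv,(85,120,100),(100,255,255)); n,_,st,ce=cv2.connectedComponentsWithStats(m)
for i in range(1,n):
    if st[i,4]>30: print("teal",st[i],ce[i])
print("carton green",inv(plane("top",(285,271),.04)),"tape",inv(plane("top",(385,232),.025)),"blue",inv(plane("top",(220,185),.03)))
print("lidpress now",W(.1-.119,.045,.2325),"case centre",c0)
for nm,X in(("lock",(.634,.0483,.252)),("cross",(.7044,.036,.1811)),("FR",(.5834,-.0952,.257)),("FL",(.6424,.2056,.254))): print(nm,inv(X))
to(-.019,.045,.28)
E
```

```text
bottle spout tip/ cap [-0.1924  0.2328  0.17  ] amber mid [-0.1942  0.2188  0.1   ] [-0.2027  0.2445  0.    ]
teal [250 169  28  24 426] [263.2864 180.5634]
teal [328 185  28  26 443] [341.2122 197.4537]
carton green [-0.2701  0.0101  0.04  ] tape [-0.1157 -0.2269  0.025 ] blue [-0.0848  0.2292  0.03  ]
lidpress now [0.6468 0.0948 0.2325] case centre [0.657 0.047 0.   ]
lock [-0.0228 -0.0031  0.252 ]
cross [ 0.0486 -0.0019  0.1811]
FR [-0.0454 -0.1535  0.257 ]
FL [-0.0443  0.153   0.254 ]
t 0.15 case [-526.4  317.1  230.6] F [-0.3  0.2 -0. ] turn err to case rad -0.222
cm [-15.39  55.48  -4.91]
```

Call:
{"name": "jog_arm", "arguments": {"series": [[-1, 3, -5, 0], [-3, 9, -7, -0.05], [-4.5, 15, -7, -0.1], [-6, 21, -7, -0.16], [-7.5, 27, -7, -0.22]], "hand": 1}}

```text
time_s: 0.78
position: [0.4173, 0.2807, 0.3007]
tcp_rot: [2.421, 2.001, -0.002]
ft_force: [0.5, 1.6, 0.7]
finger_gap: -0.0001
```

```bash
python3 -c "
from h import *
to(-.019,.045,.28)"
```

```text
t 0.78 case [-279.5  184.2  300.7] F [0.1 1.7 0.7] turn err to case rad 0.0
cm [-13.93  26.05   2.08]
```

Call:
{"name": "jog_arm", "arguments": {"series": [[-3.5, 5.5, 0, 0], [-6.5, 11, 0, 0], [-9.5, 17, 0, 0], [-12, 22, 0, 0], [-14, 26, 1, 0]]}}

```text
time_s: 1.4
position: [0.6482, 0.0921, 0.2906]
tcp_rot: [2.422, 1.999, -0.001]
ft_force: [1.2, 0.6, 0.7]
finger_gap: -0.0004
```

Call:
{"name": "jog_arm", "arguments": {"series": [[0, 0.2, 1.5, 0], [0, 0.2, 3, 0], [0, 0.2, 3.5, 0], [0, 0.2, 4, 0]]}}

```text
time_s: 1.9
position: [0.6497, 0.0925, 0.2509]
tcp_rot: [2.421, 2.0, -0.0]
ft_force: [0.6, -0.4, 0.4]
finger_gap: 0.0003
```

```bash
python3 -c "
from h import *
to(-.019,.045,.2325)
a=ctrl.capture('side'); cv2.imwrite('pics/side1.png',a)"
```

```text
t 1.9 case [-15.8  43.3 250.9] F [ 0.7 -0.3  0.4] turn err to case rad -0.0
cm [ 0.17 -0.32  1.84]
```

View pics/side1.png

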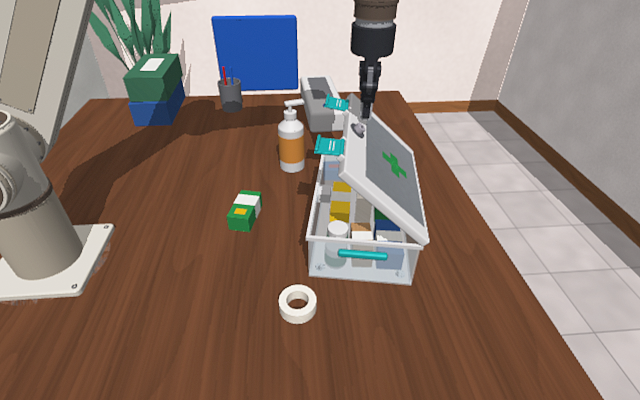

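Call:
{"name": "jog_arm", "arguments": {"series": [[0.2, -0.7, 1.1, 0], [0.2, -1.4, 2.2, 0], [0.2, -1.9, 3.0, 0], [0.2, -2.4, 3.7, 0], [0.2, -2.8, 4.5, 0]]}}

```text
time_s: 2.58
position: [0.6224, 0.0999, 0.2055]
tcp_rot: [2.421, 2.0, 0.0]
ft_force: [-0.2, 1.2, 1.7]
finger_gap: 0.0001
```

```bash
python3 -c "
from h import *
to(-.057,.045,.181)
a=ctrl.capture('side'); cv2.imwrite('pics/side2.png',a)"
```

```text
t 2.58 case [-44.   45.4 205.5] F [-0.5  1.1  1.7] turn err to case rad 0.0
cm [-0.03 -1.31  2.45]
```

View pics/side2.png

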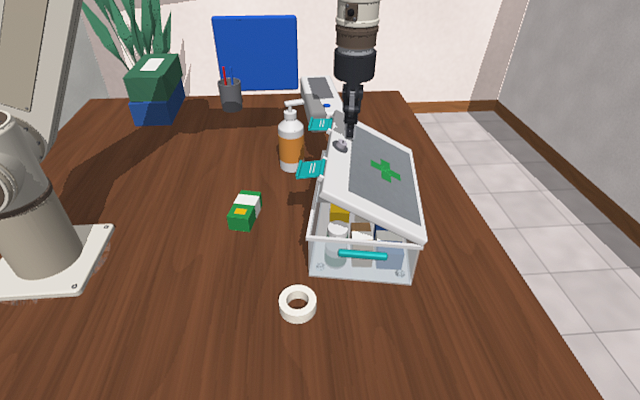

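The tip at about (350,138) is on the lid behind the lock, and the lid has come part way down. I'll carry on along the arc.

Call:
{"name": "jog_arm", "arguments": {"series": [[0, -0.7, 1.2, 0], [0, -1.3, 2.4, 0], [0, -1.6, 3.3, 0], [0, -1.9, 4.2, 0], [0, -2.2, 5.1, 0]]}}

```text
time_s: 3.25
position: [0.5999, 0.1038, 0.1525]
tcp_rot: [2.422, 2.001, -0.003]
ft_force: [0.5, -0.6, 0.6]
finger_gap: -0.0001
```

Call:
{"name": "jog_arm", "arguments": {"series": [[0, -0.1, 0.9, 0], [0, -0.3, 1.7, 0], [0, -0.4, 2.3, 0], [0, -0.4, 2.6, 0]]}}

```text
time_s: 3.75
position: [0.596, 0.1045, 0.1284]
tcp_rot: [2.421, 2.0, -0.001]
ft_force: [-7.4, -2.1, 20.8]
finger_gap: 0.0002
```

```bash
python3 -c "
from h import *
to(-.07,.045,.1285)"
```

```text
t 3.75 case [-70.8  44.9 128.4] F [-6.9 -3.4 20.8] turn err to case rad 0.0
cm [ 0.01  0.08 -0.01]
```

Call:
{"name": "jog_arm", "arguments": {"series": [[0, 0, -2, 0], [0, 0, -6, 0], [0, -1, -8, 0], [-3, -6, -8, 0], [-6, -11, -8, 0]]}}

```text
time_s: 4.38
position: [0.4747, 0.0662, 0.2078]
tcp_rot: [2.421, 2.001, -0.002]
ft_force: [-0.7, -1.2, 0.4]
finger_gap: 0.0001
```

Run:
```python
from h import *
state()
a=ctrl.capture('side'); cv2.imwrite('pics/side3.png',a)
b=ctrl.capture('top'); cv2.imwrite('pics/top3.png',b)
z=np.vstack([cv2.resize(b[100:240,190:410],(660,420)) ,]); cv2.imwrite('pics/top3z.png',z)
cv2.imwrite("pics/side3z.png",cv2.resize(a[80:300,270:450],None,fx=2.7,fy=2.7,interpolation=cv2.INTER_CUBIC))
```

```text
t 4.38 case [-182.6  -15.5  207.8] F [-0.5 -1.3  0.4] turn err to case rad 0.001
```

View pics/top3z.png

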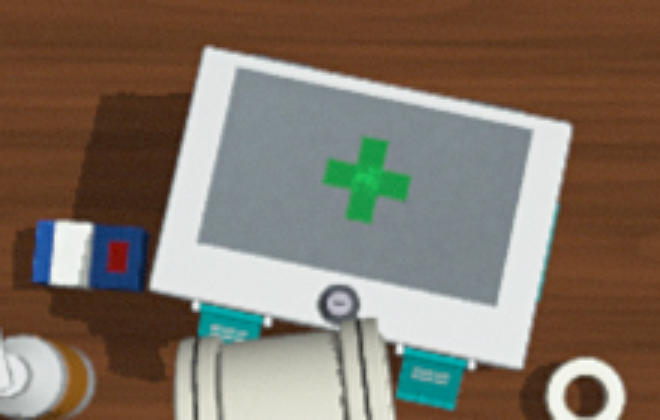

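View pics/side3z.png

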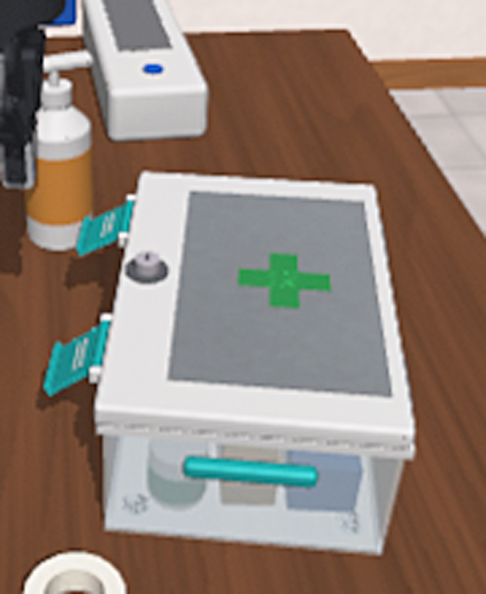

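Run:
```python
from h import *
np.set_printoptions(precision=4,suppress=True)
t=lambda u,v:(190+u/3-.33,100+v/3-.33)
s=lambda u,v:(270+u/2.7-.3,80+v/2.7-.3)
def show(n,X):print(n,X,inv(X))
for n,p in(("BL",(206,47)),("BR",(572,125)),("FR",(523,368)),("FL",(151,290))): show(n,plane("top",t(*p),.1285))
show("sFR",plane("side",s(96,410),.1285));show("sBR",plane("side",s(410,435),.1285));show("sFL",plane("side",s(138,173),.1285));show("sBL",plane("side",s(375,187),.1285))
X,e=tri(t(340,299),s(149,259));show("lock",X);print(e)
X,e=tri(t(523,368),s(96,410));show("FRtri",X);print(e)
show("clipRend",tri(t(431,405),s(52,380))[0])
show("clipLpiv",tri(t(231,312),s(125,215))[0]);show("clipRpiv",tri(t(437,356),s(100,345))[0])
```

```text
BL [0.7808 0.1776 0.1285] [0.0969 0.1516 0.1285]
BR [ 0.7212 -0.1251  0.1285] [ 0.0955 -0.1569  0.1285]
FR [ 0.5208 -0.0871  0.1285] [-0.1085 -0.1574  0.1285]
FL [0.5783 0.2162 0.1285] [-0.1093  0.1513  0.1285]
sFR [ 0.5215 -0.0904  0.1285] [-0.1071 -0.1605  0.1285]
sBR [ 0.7183 -0.129   0.1285] [ 0.0934 -0.1613  0.1285]
sFL [0.5773 0.2146 0.1285] [-0.1099  0.1495  0.1285]
sBL [0.782  0.1747 0.1285] [0.0987 0.149  0.1285]
lock [0.5721 0.0619 0.1404] [-0.0862 -0.0014  0.1404]
0.0013851317377194402
FRtri [ 0.5213 -0.0874  0.1256] [-0.1079 -0.1576  0.1256]
0.0008008409531922254
clipRend [ 0.4917 -0.0145  0.0897] [-0.1507 -0.0916  0.0897]
clipLpiv [0.5612 0.151  0.1249] [-0.1138  0.084   0.1249]
clipRpiv [ 0.529  -0.0176  0.123 ] [-0.1135 -0.0876  0.123 ]
```

Call:
{"name": "jog_arm", "arguments": {"series": [[-4, -0.2, 2, 0], [-7.2, -0.2, 5, 0], [-7.2, -0.2, 9.5, 0], [-7.2, -0.2, 12.5, 0], [-7.2, -0.2, 13.4, 0]]}}

```text
time_s: 5.1
position: [0.4481, -0.006, 0.0704]
tcp_rot: [-2.417, -1.994, 0.022]
ft_force: [-0.1, -0.4, 0.8]
finger_gap: 0.0002
```

```bash
sed -i 's/c0=np.array(\[.657,.047,0\])/c0=np.array([.654,.0445,0])/' h.py; python3 -c "
from h import *
to(-.1285,-.085,.074)
a=ctrl.capture('side'); cv2.imwrite('pics/side4.png',cv2.resize(a[80:300,270:450],None,fx=2.7,fy=2.7,interpolation=cv2.INTER_CUBIC))"
```

```text
t 5.1 case [-192.7  -88.5   70.4] F [-0.1 -0.4  0.8] turn err to case rad -0.001
cm [ 0.36  6.41 -0.45]
```

View pics/side4.png

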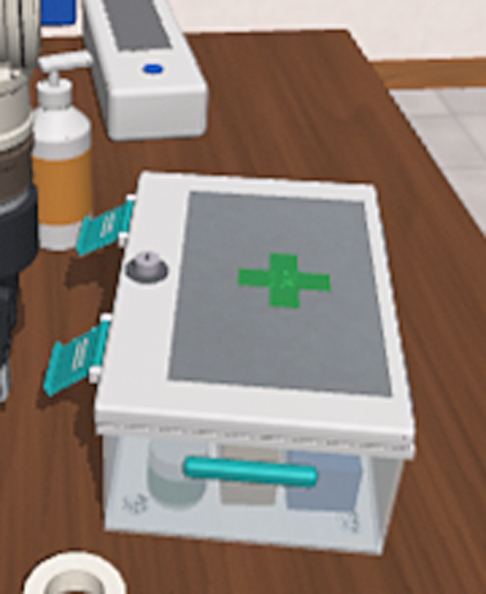

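Call:
{"name": "jog_arm", "arguments": {"series": [[0.3, 1, -0.4, 0], [0.3, 2, -0.4, 0], [0.3, 3, -0.4, 0], [0.3, 4, -0.4, 0]]}}

```text
time_s: 5.65
position: [0.4824, -0.0097, 0.0717]
tcp_rot: [-2.408, -1.989, 0.036]
ft_force: [-11.1, 3.2, -5.8]
finger_gap: 0.0003
```

```bash
python3 -c "
from h import *
to(-.1285,-.085,.074);print(ctrl.get_obs()['joints'].round(3))
a=ctrl.capture('side'); cv2.imwrite('pics/side5.png',cv2.resize(a[80:300,270:450],None,fx=2.7,fy=2.7,interpolation=cv2.INTER_CUBIC))"
```

```text
t 5.65 case [-158.2  -85.7   71.7] F [-11.5   1.1  -5.8] turn err to case rad -0.0
cm [ 0.07  2.97 -0.32]
[-0.019  0.361 -0.274  0.965 -0.001  0.171]
```

View pics/side5.png

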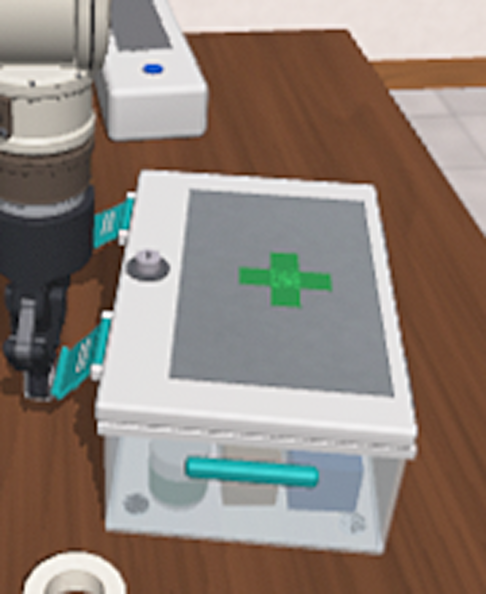

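Call:
{"name": "jog_arm", "arguments": {"series": [[0, 0.2, 0.6, 0], [0, 0.6, 1.1, 0], [0, 1.0, 1.5, 0]]}}

```text
time_s: 6.08
position: [0.4945, -0.012, 0.0564]
tcp_rot: [-2.411, -1.99, 0.032]
ft_force: [-1.9, 0.5, 1.9]
finger_gap: 0.0001
```

```bash
python3 -c "
from h import *
to(-.1285,-.085,.074)
a=ctrl.capture('side'); cv2.imwrite('pics/side6.png',cv2.resize(a[80:300,270:450],None,fx=2.7,fy=2.7,interpolation=cv2.INTER_CUBIC))"
```

```text
t 6.08 case [-146.   -85.7   56.4] F [-2.   0.1  1.9] turn err to case rad -0.001
cm [ 0.06  1.71 -1.8 ]
```

View pics/side6.png

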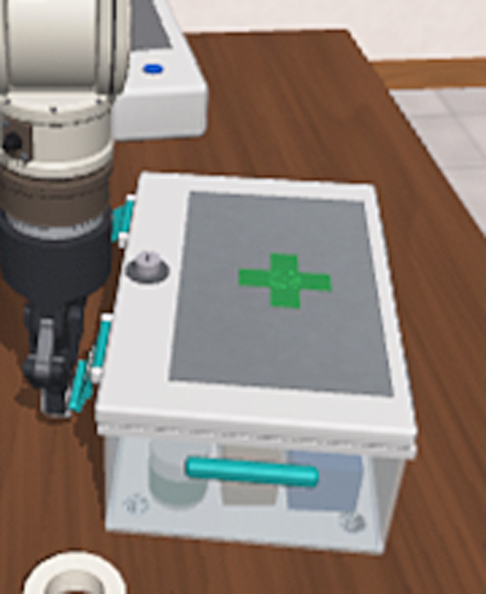

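Call:
{"name": "jog_arm", "arguments": {"series": [[0, -0.5, 0, 0], [0, -0.5, -1.6, 0], [0, 0.2, -1.6, 0], [0, 0.8, -1.6, 0], [0, 1.2, -1.6, 0]]}}

```text
time_s: 6.75
position: [0.5062, -0.0143, 0.0707]
tcp_rot: [-2.409, -1.989, 0.035]
ft_force: [-2.7, 0.3, -1.9]
finger_gap: 0.0001
```

```bash
python3 -c "
from h import *
to(-.1285,-.085,.074)
a=ctrl.capture('side'); cv2.imwrite('pics/side7.png',cv2.resize(a[80:300,270:450],None,fx=2.7,fy=2.7,interpolation=cv2.INTER_CUBIC))"
```

```text
t 6.75 case [-134.1  -85.7   70.7] F [-2.7 -0.2 -1.9] turn err to case rad -0.001
cm [ 0.07  0.55 -0.35]
```

View pics/side7.png

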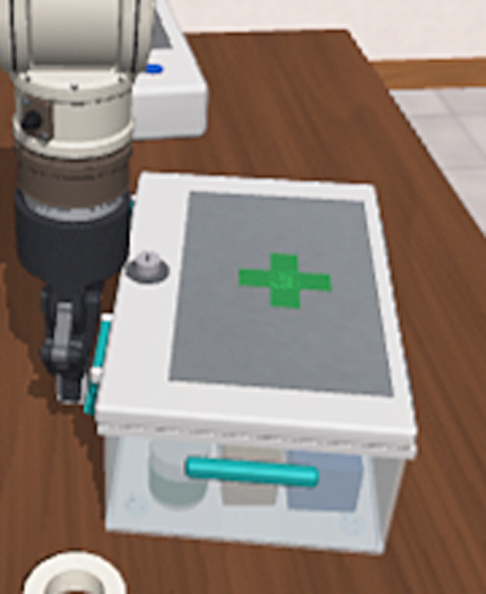

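Call:
{"name": "jog_arm", "arguments": {"series": [[0, 0.25, -0.1, 0], [0, 0.45, -0.1, 0]]}}

```text
time_s: 7.05
position: [0.5086, -0.015, 0.0708]
tcp_rot: [-2.406, -1.987, 0.041]
ft_force: [-9.3, 2.5, 2.3]
finger_gap: 0.0001
```

Call:
{"name": "jog_arm", "arguments": {"series": [[0, 0.25, 0, 0]]}}

```text
time_s: 7.18
position: [0.5086, -0.015, 0.0707]
tcp_rot: [-2.403, -1.984, 0.045]
ft_force: [-9.6, 2.4, 7.4]
finger_gap: -0.0003
```

```bash
python3 -c "
from h import *
to(-.1285,-.085,.074)"
```

```text
t 7.17 case [-131.6  -85.9   70.7] F [-9.9  0.5  7.4] turn err to case rad -0.0
cm [ 0.09  0.3  -0.34]
```

Call:
{"name": "jog_arm", "arguments": {"series": [[0, -1.0, 0, 0], [0, -4, -1, 0], [0, -6, -4, 0], [-2, -6, -9, 0], [-5, -6, -12, 0]]}}

```text
time_s: 7.8
position: [0.4468, -0.0532, 0.1964]
tcp_rot: [-2.405, -1.99, 0.038]
ft_force: [1.6, -0.1, 0.1]
finger_gap: 0.0004
```

Run:
```python
from h import *
state()
a=ctrl.capture('side'); cv2.imwrite('pics/side8.png',cv2.resize(a[120:280,280:420],None,fx=3.7,fy=3.7,interpolation=cv2.INTER_CUBIC))
b=ctrl.capture('top'); cv2.imwrite('pics/top8.png',cv2.resize(b[100:240,190:410],(660,420)) )
```

```text
t 7.8 case [-185.  -135.1  196.4] F [1.6 0.2 0.1] turn err to case rad 0.002
```

View pics/side8.png

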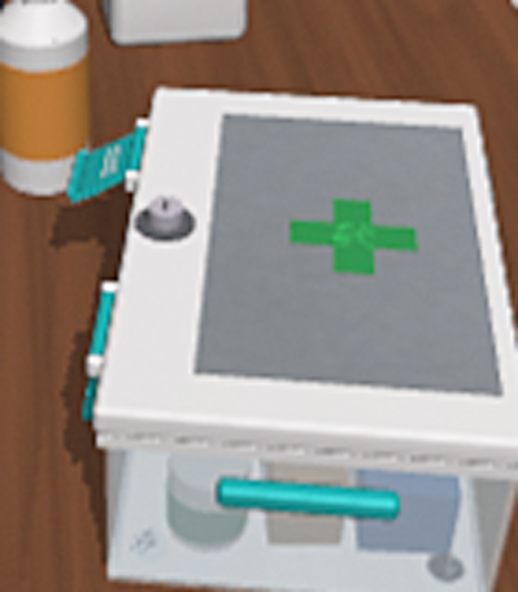

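View pics/top8.png

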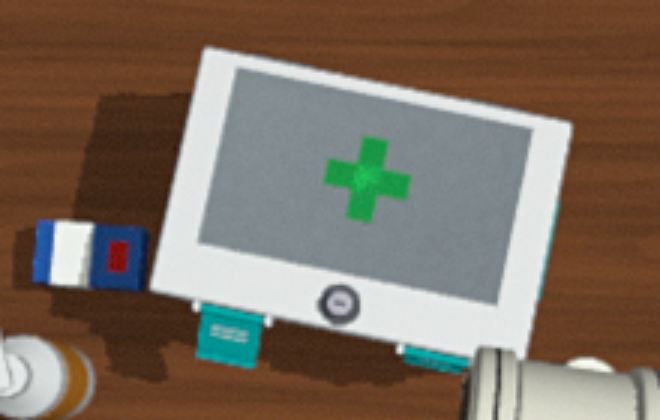

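```bash
python3 - <<'E'
from h import *
np.set_printoptions(precision=2,suppress=True)
o,R=state();print("tool z in case",R[:,2]@ex,R[:,2]@ey)
for c in(0,.1,.2,.3):
  for yy in(-.110,-.060):
    # lip outer end: 44 along, 7.5 proud
    x=-.110-.044*np.sin(c)-.0075*np.cos(c); z=.120-.044*np.cos(c)+.0075*np.sin(c)
    p=pix("side",W(x,yy,z)); q=pix("top",W(x,yy,z)); print(c,yy,"sidez",(p-[280,120])*3.7,"topz",(q-[190,100])*3)
print("check FR corner lid",(pix("side",W(-.106,-.156,.1285))-[280,120])*3.7,(pix("top",W(-.106,.156,.1285))-[190,100])*3)
E
python3 -c "
import cv2
a=cv2.imread('pics/side8.png')[270:450,60:180];cv2.imwrite('pics/s8c.png',cv2.resize(a,None,fx=4,fy=3.3))"
```

```text
t 7.9 case [-183.4 -136.7  197.7] F [-0.9  0.7  0.2] turn err to case rad -0.003
tool z in case -0.02624982886943373 -0.006937258728325455
0 -0.11 sidez [ 82.14 422.58] topz [461.52 371.88]
0 -0.06 sidez [ 94.45 360.51] topz [403.85 359.61]
0.1 -0.11 sidez [ 73.88 420.59] topz [460.54 376.86]
0.1 -0.06 sidez [ 86.62 358.61] topz [402.81 364.58]
0.2 -0.11 sidez [ 65.82 418.02] topz [459.62 381.71]
0.2 -0.06 sidez [ 78.99 356.13] topz [401.8 369.4]
0.3 -0.11 sidez [ 58.03 414.89] topz [458.76 386.37]
0.3 -0.06 sidez [ 71.61 353.1 ] topz [400.84 374.04]
check FR corner lid [ 90.91 410.35] [148.17 287.61]
```

View pics/s8c.png

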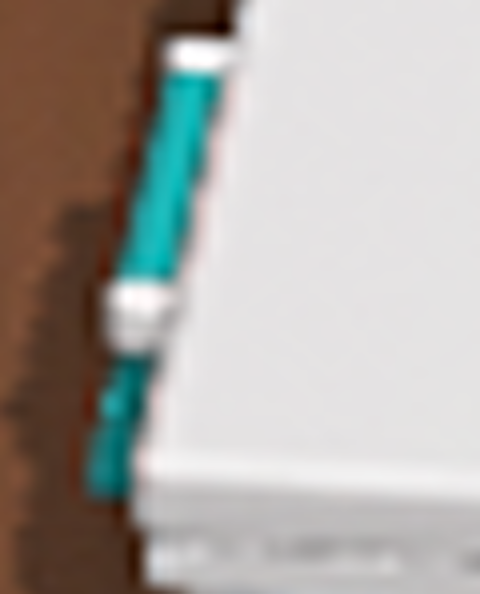

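Call:
{"name": "jog_arm", "arguments": {"series": [[5.5, 0, 0, 0], [11, 0.2, 0, 0], [16.5, 0.4, 0, 0], [22, 0.6, 0, 0], [22.2, 0.6, 1, 0]]}}

```text
time_s: 8.52
position: [0.4976, 0.1658, 0.1855]
tcp_rot: [-2.408, -1.994, 0.03]
ft_force: [-0.9, -0.6, -0.8]
finger_gap: 0.0001
```

Run:
```python
from h import *
to(-.172,.085,.088)
a=ctrl.capture('wrist'); cv2.imwrite('pics/wr9.png',a)
```

```text
t 8.53 case [-176.5   89.5  185.5] F [-0.8 -0.7 -0.8] turn err to case rad 0.002
cm [-0.41  0.68  9.74]
```

View pics/wr9.png

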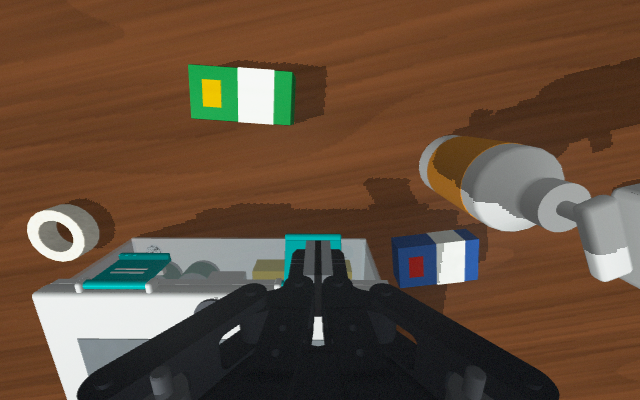

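Call:
{"name": "jog_arm", "arguments": {"series": [[-0.4, 0, 4, 0], [-0.4, 0, 8, 0], [-0.4, 0.2, 9.7, 0], [-0.4, 1.2, 9.8, 0]]}}

```text
time_s: 9.07
position: [0.5022, 0.1555, 0.0835]
tcp_rot: [-2.409, -1.989, 0.044]
ft_force: [-0.4, 0.2, 0.2]
finger_gap: -0.0006
```

Run:
```python
from h import *
to(-.146,.085,.068)
```

```text
t 9.07 case [-170.    80.4   83.5] F [-0.4  0.1  0.2] turn err to case rad -0.001
cm [0.48 2.45 1.47]
```

Call:
{"name": "jog_arm", "arguments": {"series": [[0.4, 0.7, 0.0, 0], [0.4, 1.2, 0.5, 0], [0.4, 1.6, 1.0, 0], [0.4, 2.0, 1.4, 0]]}}

```text
time_s: 9.57
position: [0.5185, 0.1542, 0.0674]
tcp_rot: [-2.407, -1.985, 0.056]
ft_force: [-6.4, -1.2, -3.3]
finger_gap: -0.0
```

Run:
```python
from h import *
to(-.1316,.085,.0707)
a=ctrl.capture('side'); cv2.imwrite('pics/side10.png',cv2.resize(a[120:280,280:420],None,fx=3.7,fy=3.7,interpolation=cv2.INTER_CUBIC))
```

```text
t 9.57 case [-153.8   82.1   67.4] F [-6.  -2.3 -3.3] turn err to case rad -0.002
cm [ 0.28  2.2  -0.42]
```

View pics/side10.png

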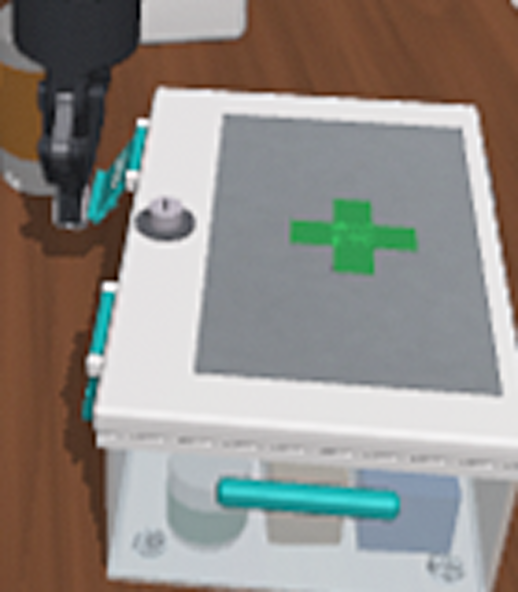

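Call:
{"name": "jog_arm", "arguments": {"series": [[0.2, 0.4, 0.3, 0], [0.2, 0.9, 0.4, 0], [0.2, 1.4, 0.2, 0], [0.2, 1.9, 0, 0]]}}

```text
time_s: 10.12
position: [0.5389, 0.1526, 0.0667]
tcp_rot: [-2.407, -1.985, 0.054]
ft_force: [-3.4, 0.0, -1.7]
finger_gap: 0.0001
```

Run:
```python
from h import *
to(-.1316,.085,.0707)
```

```text
t 10.12 case [-133.4   84.4   66.7] F [-3.3 -0.6 -1.7] turn err to case rad -0.002
cm [ 0.05  0.17 -0.41]
```

Call:
{"name": "jog_arm", "arguments": {"series": [[0, 0.2, -0.2, 0], [0, 0.4, -0.3, 0]]}}

```text
time_s: 10.38
position: [0.5405, 0.1523, 0.0687]
tcp_rot: [-2.403, -1.983, 0.059]
ft_force: [-8.8, 2.8, -5.6]
finger_gap: -0.0002
```

Call:
{"name": "jog_arm", "arguments": {"series": [[0, 0.3, 0, 0], [0, 0.4, 0, 0]]}}

```text
time_s: 10.62
position: [0.5407, 0.1523, 0.0685]
tcp_rot: [-2.397, -1.98, 0.067]
ft_force: [-12.8, 2.2, 4.8]
finger_gap: 0.0002
```

Run:
```python
from h import *
to(-.1316,.085,.0707)
```

```text
t 10.62 case [-131.6   84.5   68.5] F [-13.   -0.2   4.8] turn err to case rad -0.0
cm [ 0.05 -0.01 -0.22]
```

Call:
{"name": "jog_arm", "arguments": {"series": [[0, -1.5, 0, 0], [-1, -4, -2, 0], [-3, -5, -6, 0], [-6, -5, -11, 0], [-8.5, -5, -14, 0]]}}

```text
time_s: 11.25
position: [0.4861, 0.0781, 0.2165]
tcp_rot: [-2.402, -1.984, 0.055]
ft_force: [0.8, -0.5, 0.1]
finger_gap: -0.0002
```

Run:
```python
from h import *
state()
c=ctrl.get_calibration('wrist');a=ctrl.capture('wrist'); cv2.imwrite('pics/wr11.png',a)
np.savez('wr11.npz',K=c['intrinsics'],R=c['R'],t=c['t'])
a=ctrl.capture('side');cv2.imwrite('pics/side11r.png',a); cv2.imwrite('pics/side11.png',cv2.resize(a[140:250,285:365],None,fx=7,fy=5.4,interpolation=cv2.INTER_CUBIC))
b=ctrl.capture('top'); cv2.imwrite('pics/top11r.png',b); cv2.imwrite('pics/top11.png',cv2.resize(b[100:240,190:410],(660,420)) )
def clip(c,yy):
    x=-.110-.044*np.sin(c)-.0075*np.cos(c); z=.120-.044*np.cos(c)+.0075*np.sin(c); return W(x,yy,z)
C['wrist']=c
for cc in(0,.1,.2):
  for yy in(-.11,-.06,.06,.11):
    print(cc,yy,"wrist",pix('wrist',clip(cc,yy)).round(1),"side",((pix('side',clip(cc,yy))-[285,140])*[7,5.4]).round(0),"top",((pix('top',clip(cc,yy))-[190,100])*3).round(1))
print([ (yy,pix('wrist',W(-.106,yy,.1285)).round(1)) for yy in(-.156,.156)])
```

```text
t 11.25 case [-171.2    1.3  216.5] F [ 0.9 -0.3  0.1] turn err to case rad 0.0
0 -0.11 wrist [218.9 239.1] side [120. 509.] top [461.5 371.9]
0 -0.06 wrist [263.7 239.3] side [144. 418.] top [403.9 359.6]
0 0.06 wrist [371.7 239.9] side [191. 235.] top [265.9 330.3]
0 0.11 wrist [417.  240.1] side [208. 170.] top [208.6 318.1]
0.1 -0.11 wrist [218.2 235.8] side [105. 506.] top [460.5 376.9]
0.1 -0.06 wrist [263.3 236. ] side [129. 415.] top [402.8 364.6]
0.1 0.06 wrist [372.1 236.6] side [178. 232.] top [264.7 335.2]
0.1 0.11 wrist [417.7 236.8] side [195. 167.] top [207.3 323. ]
0.2 -0.11 wrist [217.4 232.7] side [ 90. 502.] top [459.6 381.7]
0.2 -0.06 wrist [262.8 233. ] side [114. 412.] top [401.8 369.4]
0.2 0.06 wrist [372.5 233.5] side [165. 229.] top [263.5 340. ]
0.2 0.11 wrist [418.5 233.8] side [183. 164.] top [206.  327.7]
[(-0.156, array([152.1, 272.6])), (0.156, array([483.8, 274.8]))]
```

View pics/wr11.png

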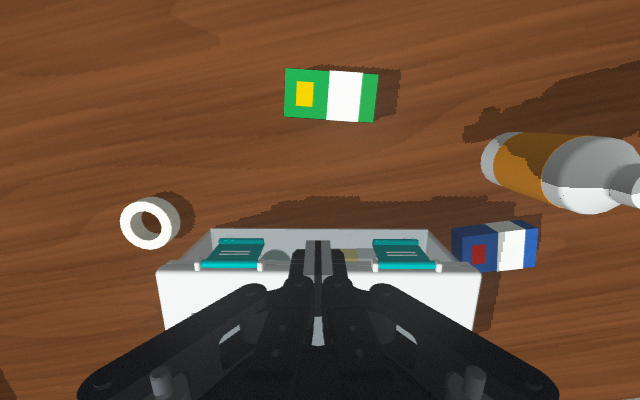

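View pics/side11.png

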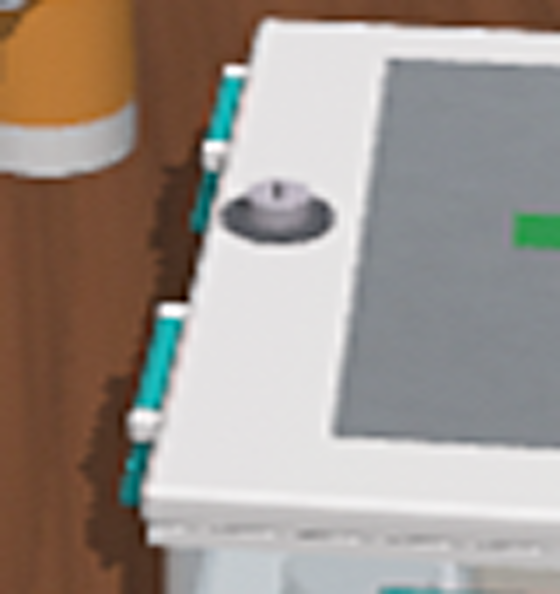

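View pics/top11.png

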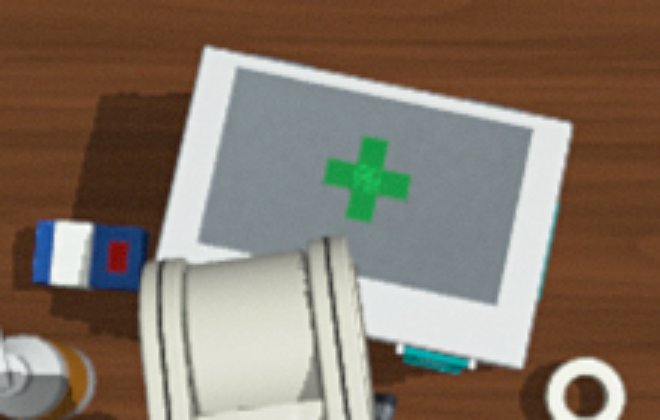

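Run:
```python
from h import *
to(-.0845,.0005,.155)
```

```text
t 11.4 case [-171.1    1.3  215.4] F [-0.1  0.1 -0.4] turn err to case rad -0.002
cm [-0.01  8.91  5.67]
```

Call:
{"name": "jog_arm", "arguments": {"series": [[0, 4, 0, 0], [0, 8, 0.5, 0], [0, 8.9, 3, 0], [0, 8.9, 5, 0], [0, 8.9, 5.4, 0]]}}

```text
time_s: 12.02
position: [0.5703, 0.0614, 0.155]
tcp_rot: [-2.401, -1.981, 0.059]
ft_force: [-1.0, 0.1, 0.5]
finger_gap: 0.0004
```

Run:
```python
from h import *
to(-.0845,.0005,.1335)
a=ctrl.capture('side');cv2.imwrite('pics/side12.png',cv2.resize(a[140:250,285:365],None,fx=7,fy=5.4,interpolation=cv2.INTER_CUBIC))
```

```text
t 12.03 case [-85.4   0.8 155. ] F [-1.  -0.   0.5] turn err to case rad -0.002
cm [-0.01  0.19  2.14]
```

View pics/side12.png

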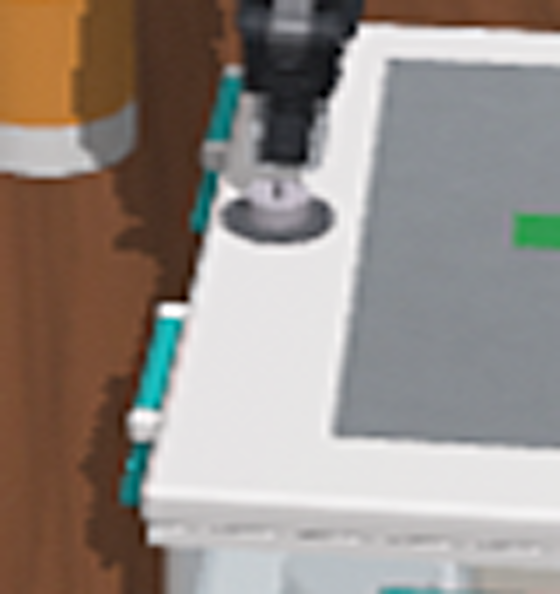

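The tip is centred over the plunger at (280,165). I'll press down.

Call:
{"name": "jog_arm", "arguments": {"series": [[0, 0, 1.0, 0], [0, 0.05, 1.6, 0], [0, 0.05, 2.0, 0], [0, 0.05, 2.2, 0]]}}

```text
time_s: 12.58
position: [0.5704, 0.0617, 0.1345]
tcp_rot: [-2.402, -1.982, 0.055]
ft_force: [0.1, 1.9, 5.0]
finger_gap: 0.0003
```

Call:
{"name": "jog_arm", "arguments": {"series": [[0, 0, 0.2, 0], [0, 0, 0.3, 0]]}}

```text
time_s: 12.82
position: [0.5705, 0.0617, 0.1335]
tcp_rot: [-2.402, -1.982, 0.053]
ft_force: [-4.0, 1.1, 15.2]
finger_gap: -0.0003
```

Run:
```python
from h import *
to(-.0845,.0005,.1335)
```

```text
t 12.82 case [-85.2   1.2 133.5] F [-4.1  0.3 15.2] turn err to case rad -0.001
cm [-0.07  0.07 -0.  ]
```

Call:
{"name": "jog_arm", "arguments": {"series": [[0, 0, 0.2, 0], [0, 0, 0.3, 0]]}}

```text
time_s: 13.08
position: [0.5705, 0.0617, 0.1334]
tcp_rot: [-2.404, -1.983, 0.05]
ft_force: [-6.7, -1.0, 20.2]
finger_gap: -0.0001
```

Call:
{"name": "jog_arm", "arguments": {"series": [[0, 0, -3, 0], [0, 0, -8, 0], [0, -3, -11, 0], [0, -9, -11, 0], [-4, -14, -11, 0]]}}

```text
time_s: 13.7
position: [0.4304, 0.0506, 0.249]
tcp_rot: [-2.401, -1.988, 0.049]
ft_force: [-0.1, -0.2, 0.4]
finger_gap: 0.0002
```

Call:
{"name": "jog_arm", "arguments": {"series": [[-5, -4, 0, 0], [-8, -6, 0, 0], [-8, -6, 0, 0]]}}

```text
time_s: 14.08
position: [0.3549, -0.018, 0.2522]
tcp_rot: [-2.405, -1.984, 0.049]
ft_force: [1.0, 0.6, -0.6]
finger_gap: -0.0001
```

Run:
```python
from h import *
state()
a=ctrl.capture('side');cv2.imwrite('pics/side13r.png',a);cv2.imwrite('pics/side13.png',cv2.resize(a[140:250,285:365],None,fx=7,fy=5.4,interpolation=cv2.INTER_CUBIC))
b=ctrl.capture('top'); cv2.imwrite('pics/top13r.png',b); cv2.imwrite('pics/top13.png',b)
```

```text
t 14.07 case [-281.9 -117.9  252.2] F [ 0.9  0.8 -0.6] turn err to case rad -0.001
```

View pics/side13.png

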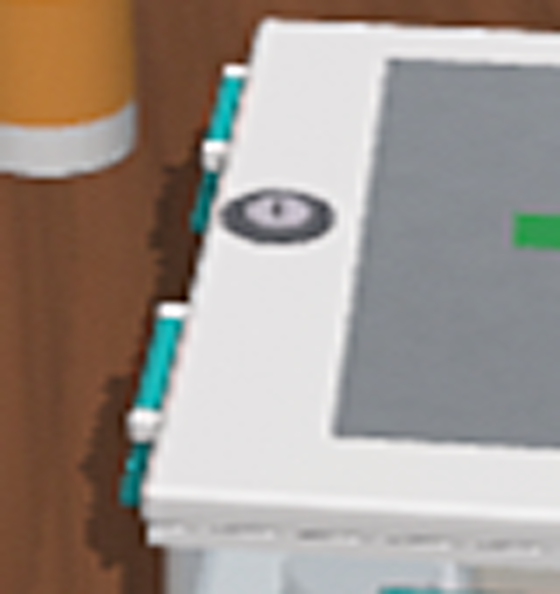

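View pics/top13.png

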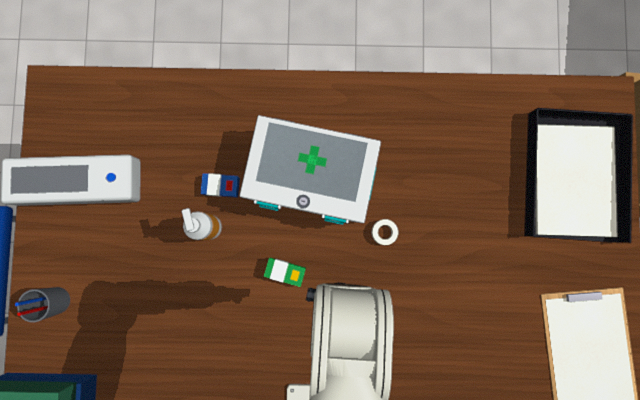

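Run:
```python
from h import *
b=cv2.imread('pics/top13r.png');m=cv2.inRange(cv2.cvtColor(b,cv2.COLOR_BGR2HSV),(83,100,50),(100,255,255))
for n,y in(("L",.085),("R",-.085)):
    for c in(0,.05,.1,.2):
        x=-.110-.044*np.sin(c)-.0075*np.cos(c); z=.120-.044*np.cos(c)+.0075*np.sin(c)
        print(n,c,"lip row pred",pix("top",W(x,y,z)).round(2))
    u,v=pix("top",W(-.118,y,.076)); col=m[:,int(round(u))]; print("teal rows",[r for r in np.where(col)[0] if 190<r<240])
    print("lid edge pred",pix("top",W(-.106,y,.1285)).round(2), "white rows",[int(r) for r in b[195:228,int(round(u)),1]])
k=cv2.imread('pics/top3.png');print("case shift px",cv2.phaseCorrelate(np.float32(cv2.cvtColor(k[112:170,240:385],6)),np.float32(cv2.cvtColor(b[112:170,240:385],6))))
```

```text
L 0 lip row pred [269.07 208.05]
L 0.05 lip row pred [268.87 208.88]
L 0.1 lip row pred [268.66 209.69]
L 0.2 lip row pred [268.24 211.28]
teal rows [np.int64(203), np.int64(204), np.int64(205), np.int64(206), np.int64(207), np.int64(208)]
lid edge pred [267.77 201.9 ] white rows [230, 230, 229, 229, 229, 234, 231, 169, 126, 172, 163, 124, 121, 112, 65, 39, 37, 40, 44, 40, 43, 41, 42, 52, 65, 69, 67, 65, 68, 68, 69, 69, 62]
R 0 lip row pred [334.22 221.91]
R 0.05 lip row pred [334.05 222.75]
R 0.1 lip row pred [333.89 223.57]
R 0.2 lip row pred [333.57 225.18]
teal rows [np.int64(217), np.int64(218), np.int64(219), np.int64(220), np.int64(221), np.int64(222)]
lid edge pred [336.02 216.4 ] white rows [130, 135, 185, 237, 233, 229, 230, 233, 231, 231, 229, 230, 230, 230, 230, 229, 231, 230, 231, 233, 228, 167, 127, 171, 158, 126, 125, 109, 54, 49, 61, 65, 69]
case shift px ((0.06187166371550745, -0.08088903664491554), 0.9861204138861762)
```

```bash
python3 -c "
from rig import ctrl
print(ctrl.finish_job())"
```

```text
the job is handed in; nothing more can be done
None
```

The case is closed up and handed in at about 14 s. I pushed the lid shut first, then pressed the right clip and the left clip, and last pressed the push lock. Nothing was lifted.

**Last checks:**
- **Lid:** the fingertip stopped at 128.4 mm, where a shut lid should be at 128.5 mm.
- **Clips:** both stopped the fingertip at the same depth, 131.6 mm in front of the case centre. In the top view their lips lie within about 0.05 rad of closed, which is the limit of what the camera can tell.
- **Lock:** the plunger bottomed at 133.4 mm (133.5 mm means fully in) under about 20 N. The picture shows it well down in its collar.
- **Case:** between the lid being shut and the end it shifted less than 0.1 pixel in the top view, about 0.3 mm. I did not measure any shift while the lid was going down.
- **Other objects:** by eye, the bottle, cartons and tape roll are where they started.

**What disagreed or did not go cleanly:**
- My first case position was about 3 mm off, so I corrected it before doing the clips.
- The clips stopped the finger about 3 mm earlier than I had worked out. I put this down to calibration and finger width, since the pictures show them closed.
- Pushing the right clip straight in met about 11 N at first. Pushing down and in brought this to about 2 N. At full closure the force was about 10 N on the right clip and 13 N on the left.
- The tool picked up a 2–3° tilt during the clip work, which had no visible effect.

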